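# Fit the grating drum into the cheese mill

### The arm

A 6-joint arm with a two-finger parallel gripper is mounted at the origin on a cart in front of the work surface, level with it; the furniture and walls round the work are solid. World frame = base frame: x ahead of the robot, y to its left, z up, the work surface at z = 0. Lengths are in mm, angles in degrees, forces in N, time in s.
With the tool pointing down it reaches from about 350 to 850 mm from the base axis. Payload 8.1 kg.
Tool frame: the origin (TCP) lies midway between the tips of the shut fingers; the grasp point (between the pads) lies 19 mm behind it; z points along the fingers, y is the line along which they close (so a half turn about z gives the same grasp; the last joint's range is limited). The gripper opens to 85 mm and grips with 20 to 120 N. Pads are 22 mm wide; open, the fingers measure 114 mm over their backs; the gripper's body (76 mm by 85 mm) begins 54 mm behind the grasp point. The pads swing forward as they close: fully open they stand 13 mm farther back than shut.
Start: joints at [-76.627, 7.471, 85.268, -0, 87.261, -4.893], TCP at [188.076, -569.765, 231.292] pointing down, gripper open.
Joint ranges: [-169.43, 169.43], [-51.17, 129.36], [1.28, 143.12], [-76.62, 256.62], [0, 156.53], [-152.29, 152.29]. Speed limits (degrees/s): [136.94, 136.94, 159.86, 180, 180, 180].

### API

Orientations are given as [roll, pitch, yaw] about the fixed x, y, z axes, in that order (R = Rz(yaw) Ry(pitch) Rx(roll)).
In Python, from bench import r gives the robot as it stands.
- The arm moves only by the tool creep_tool, called after ">>>" in YAML: its name, and indented under it one key for each argument. Schema: {"type":"object","properties":{"steps":{"type":"array","items":{"type":"array","items":{"type":"number"},"minItems":7,"maxItems":7},"minItems":1,"maxItems":8},"grip_force":{"type":"number"},"only":{"type":"string"},"quiet":{"type":"boolean"},"lines":{"type":"string"}},"required":["steps"],"additionalProperties":false}. steps is a list of rows, 1 to 8 of them, each of 7 numbers: a rotation vector rx, ry, rz in degrees, then dx, dy, dz in mm, then the finger opening in mm; each row is the pose to reach, as a shift and turn from the pose commanded when the call began, along the tool's axes at that moment; what a row does not reach only later rows make up. A row lasts 1/8 s, in which the tool goes at most 62.5 mm and 10.7 degrees, less where a joint would pass 70% of its speed; a pose out of reach is approached as far as the arm can. The fingers move at their own pace and stop on an object; grip_force is the grip in N (left out, the last holds). Time passes only in rows, so rows that do not move let the fingers close. The tool returns the time, the measured TCP pose, the force, the opening and the grip force at its end. only (a regular expression) keeps the lines of the reply that match it, lines (a string "A,B") keeps lines A to B, and quiet returns only ok. Input that does not fit is refused with a message, and nothing moves.
- r.sense(): the state, without advancing time (a new reading comes with each control period).
- r.snapshot(name): name is "scene" or "top"; returns a dict with "pixels" (384x512x3 uint8, blue, green, red), "fx", "fy", "cx", "cy" (pixels), "pose" (4x4, takes a point from camera to world coordinates). Camera axes: x right, y up, looking along -z (the intrinsics and any distortion apply to the point x, -y, -z); pixel columns grow to the right and rows downward; lengths in mm; the calibration is good to about 2 mm. A picture is of the moment at which its call begins. There is no depth.
- r.hand_in(): hands the job in; it is judged then, once.
The state is a dict: "time": time; "joint_pos": joint angles; "qd": joint speeds; "joint_efforts": joint torques, N m; "tool_pos": TCP position; "tcp_rot": TCP orientation; "ft_force": force on the tool from outside, world axes, zero at the start; "wrist_torque": the same for the moment, N m; "finger_gap": finger opening in mm; "grip_force": force on a finger pad.
Only numpy, scipy, OpenCV 4.12 (cv2) and the standard library are available. Lean on these libraries where they do the work, as an engineer would, in place of code of your own. Each camera call takes 0.05 s, during which the arm holds its last target. There are 200 camera calls.

### The job

Put the washed grating drum back into the cheese mill: lower it into the open barrel, tab up, and feel for the drive by turning it under light pressure until it drops fully home, without forcing it. Then swing the hold-down arm all the way closed over the drum's tab and let go. Leave the other things on the counter where they stand.

Things in the scene. Friction and masses are not known exactly. Their poses are not given: they have to be found in the camera images.
- mill: Cheese mill, fixed to the counter. Origin on the counter under the axis of its upright steel barrel; z up, outlet chute toward -x (reaches 85 mm out, up to 90 mm high), grey motor housing (100 mm wide, 133 high) from 37 to 129 mm toward +x, all on a dark base plate. A white ramekin (80 wide, 36 high) stands fixed under the outlet.
- barrel_mouth (a point): Centre of the barrel's open top, 158 mm above the counter. The bore is 61 mm wide, straight and upright; its last 11 mm flare to 68 mm at the rim. Barrel 80 mm wide outside at the rim.
- barrel_floor (a point): Centre of the barrel's flat inner floor, 62 mm above the counter; a drum fully home has its origin here. A drive cross (two crossed blades 28 mm long, 6 thick, 10 high) stands on it. It is stiff to turn (0.6 N m); the angle at which it stopped differs every time and is not reported.
- drum: Grating drum: loose upright steel cylinder, 58 mm wide, 100 high, about 0.3 kg, rows of teeth on its sides. Origin at the centre of its underside, z up. It stands on four 14 mm square jaws, 14 mm high, within a 55 mm circle; the lower edge above them tapers. On top stands a black grip tab.
- tab_top (a point): Centre of the top of the drum's grip tab, 134 mm above the drum's origin. The tab is 36 mm long along the drum's x, 12 thick along its y and stands 34 mm above the drum's flat top.
- drum_slots (a point): Centre of the underside: two crossed slots along the drum's x and y, 11 mm wide, 12 deep, that go over the drive cross every quarter turn, within about 0.15 rad. Till they meet, the drum stops 10 mm short of the barrel floor; turned under light pressure, by a quarter turn at most and either way, it can go down the last 10 mm.
- hold_down (a joint): Angle (rad) of the level steel hold-down arm. 0 = closed at its stop, pointing along the mill's +y across the middle of the drum's tab; larger = swung toward the mill's -x, counter-clockwise from above (1.57 = pointing along -x, far stop 1.75). Stays where left; friction about 0.1 N m.
- hold_down_hinge (a point): On the vertical hinge axis of the hold-down arm, at the arm's underside, 199 mm above the counter, on a post 68 mm from the barrel's axis toward the mill's -y. The arm is 18 mm wide, 10 thick: it passes 3 mm above the tab of a drum fully home, not over one that stands higher.
- hold_down_grip (a point): Centre of the top of the arm's upright round black grip pin: 14 mm wide, 26 mm high above the arm (top 235 mm above the counter), 96 mm from the hinge axis.
- plate_2: Topmost plate of a tall fixed stack of white pizza plates, 301 mm wide; origin under its middle. The stack's top is about 210 mm above the counter: pass above it.
- spice_jar: Spice jar with a dark lid, 41 wide, 105 high. Origin at the centre of its underside. Bystander; it may stand where the drum stands in another start.
- cheese_shaker: Small clear shaker with a domed metal top, 44 wide, 90 high. Origin at the centre of its underside. Bystander.
- grinder: Spice grinder with a pale cap, 44 wide, 124 high. Origin at the centre of its underside. Bystander.
- squeeze_bottle: Sauce squeeze bottle with a pointed nozzle, 56 wide, 177 high. Origin at the centre of its underside. Bystander.

How it is judged:
By the outcome, as a careful person would: the job done as asked, in the order asked, and still so for the second after the job is handed in, with the robot touching nothing.
It also fails if it takes over 72 s, if anything falls off the work surface, if the arm or the gripper's body presses on something with over 40 N, if the wrist force passes 120 N, or if a joint passes its speed limit or range.

## Working session

There is one attempt and no reset: what is moved stays moved. The work goes in short steps, Python scripts to look and compute and a tool call to move; the robot and the scene stay as the last step left them, time stands still between calls to the robot, and variables do not carry over. Pictures are saved under pics/ and viewed, at most 10 in all, crops included, and the job is handed in when it is done.

```bash
ls; mkdir -p pics
```

Run:
```python
from bench import r
import cv2,numpy as np
for n in("scene","top"):
    s=r.snapshot(n);cv2.imwrite(f"pics/{n}0.png",s["pixels"]);print(n,s["fx"],s["fy"],s["cx"],s["cy"],np.round(s["pose"],3).tolist(),[k for k in s])
print(r.sense())
```

```text
bench.py
pics
scene 391.3383361258642 391.3383361258642 257.04140665530866 183.4003811127109 [[-0.6, 0.488, -0.634, -167.543], [-0.8, -0.37, 0.473, 621.297], [-0.004, 0.791, 0.612, 849.875], [0.0, 0.0, 0.0, 1.0]] ['pixels', 'fx', 'fy', 'cx', 'cy', 'pose']
top 407.8959338862427 407.8959338862427 254.89878512008207 193.56417479874747 [[-0.03, 0.993, -0.113, 443.883], [-0.999, -0.027, 0.028, 88.235], [0.025, 0.113, 0.993, 1192.941], [0.0, 0.0, 0.0, 1.0]] ['pixels', 'fx', 'fy', 'cx', 'cy', 'pose']
{'time': 0.1, 'joint_pos': array([-7.66272394e+01,  7.51077337e+00,  8.53255275e+01, -1.64329710e-03,
        8.72608050e+01, -4.89423020e+00]), 'qd': array([-0.01572831, -0.06302877, -0.09023826, -0.01563677, -0.09798766,
        0.01317415]), 'joint_efforts': array([ 1.14376962e-03, -5.70952749e+01, -5.01942587e+01, -6.70145846e-05,
        8.16162850e-03,  8.51061941e-06]), 'tool_pos': array([ 187.94875904, -569.2670401 ,  230.32556144]), 'tcp_rot': array([-1.79903108e+02, -6.64944579e-03,  1.82670651e+01]), 'ft_force': array([-0.76818858, -0.23282984,  0.29082811]), 'wrist_torque': array([ 0.00853695, -0.01396473,  0.02996914]), 'grip_force': 0.0, 'finger_gap': 85.27577550135439}
```
View pics/scene0.png

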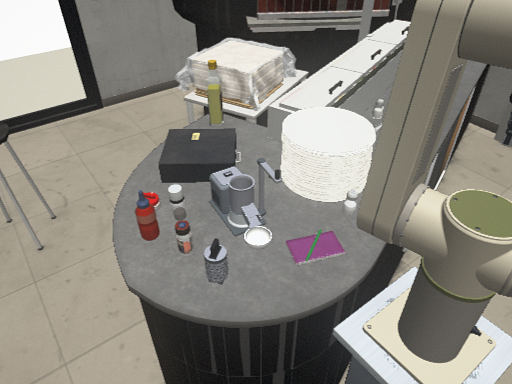

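View pics/top0.png

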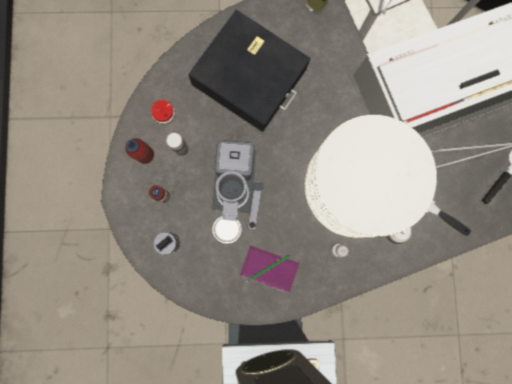

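The scene view shows the drum at about (216,262) and the barrel at about (242,190), with the hold-down arm swung open next to it. In the top view the drum is at (165,243), the barrel mouth at (232,187) and the arm at (255,208). I'll enlarge both areas.

Run:
```python
import cv2,numpy as np
a=cv2.imread("pics/top0.png")[130:265,140:280];b=cv2.imread("pics/scene0.png")[150:290,170:300]
f=lambda i:cv2.resize(i,(400,400*i.shape[0]//i.shape[1]),interpolation=cv2.INTER_CUBIC)
a,b=f(a),f(b);h=min(len(a),len(b))
b=f(cv2.imread("pics/scene0.png")[150:285,170:310])
cv2.imwrite("pics/c1.png",np.hstack([a[:380],b[:380]]))
```

View pics/c1.png

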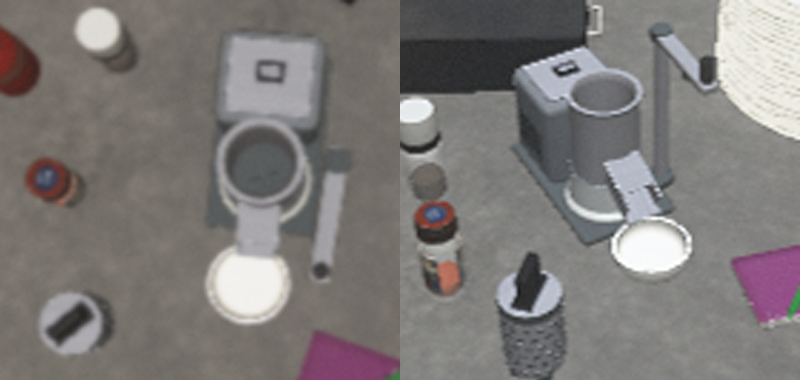

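Create h.py:
```python
import cv2,numpy as np
from bench import r
def ray(s,u,v):
    P=np.array(s["pose"]);d=P[:3,:3]@np.array([(u-s["cx"])/s["fx"],-(v-s["cy"])/s["fy"],-1]);return P[:3,3],d
def onz(s,u,v,z):
    o,d=ray(s,u,v);return o+d*(z-o[2])/d[2]
def tri(s1,p1,s2,p2):
    o1,d1=ray(s1,*p1);o2,d2=ray(s2,*p2)
    t=np.linalg.lstsq(np.c_[d1,-d2],o2-o1,rcond=None)[0];a,b=o1+d1*t[0],o2+d2*t[1]
    return (a+b)/2,np.linalg.norm(a-b)
def proj(s,p):
    P=np.array(s["pose"]);c=P[:3,:3].T@(np.array(p,float)-P[:3,3]);return np.array([s["cx"]+s["fx"]*c[0]/-c[2],s["cy"]-s["fy"]*c[1]/-c[2]])
def blob(s,roi,lo,hi,near):
    x0,y0,x1,y1=roi;g=cv2.cvtColor(s["pixels"],cv2.COLOR_BGR2GRAY)[y0:y1,x0:x1]
    m=cv2.inRange(g,lo,hi);cs,_=cv2.findContours(m,cv2.RETR_EXTERNAL,cv2.CHAIN_APPROX_NONE)
    cs=[c for c in cs if cv2.contourArea(c)>=3]
    c=min(cs,key=lambda c:-cv2.pointPolygonTest(c,(near[0]-x0,near[1]-y0),True))
    return c.reshape(-1,2)+[x0,y0]
```

Run:
```python
from h import *
S,T=r.snapshot("scene"),r.snapshot("top")
g=cv2.cvtColor(T["pixels"],cv2.COLOR_BGR2GRAY)
print("top drum");print(g[230:256:1,150:180])
print("top pin");print(g[215:232,244:262])
print("top rim row187");print(g[187,210:256]);print(g[165:212,232])
```

```text
top drum
[[112 113 115 116 119 117 119 120 119 120 119 118 118 115 114 112 115 112
  109 110 110 109 113 113 110 110 110 111 113 113]
 [112 114 114 115 114 113 118 116 121 119 119 120 115 118 118 115 114 112
  111 106 107 108 110 112 111 110 110 113 112 113]
 [114 112 113 112 112 112 115 119 121 122 126 127 129 134 139 131 128 124
  116 103  95  94 100 104 106 110 110 111 112 112]
 [114 113 110 112 111 113 115 118 124 136 148 157 157 160 161 160 156 154
  141 120 105  89  85  90  96 102 106 111 112 111]
 [115 114 112 112 111 113 117 129 141 153 163 166 168 169 167 167 165 161
  153 148 139 114  85  80  80  84  96 106 109 112]
 [113 113 111 110 112 114 128 153 166 166 166 167 169 170 168 166 158 140
  127 138 151 145 118  88  71  71  79  91 105 116]
 [114 112 113 110 113 121 141 161 168 168 166 166 167 167 164 154 128  99
   85 104 134 154 149 114  80  70  77  79  95 111]
 [114 112 110 112 119 132 151 161 166 167 166 166 166 164 154 128  91  63
   57  71  98 133 150 134  96  80  85  82  89 106]
 [117 111 108 115 127 146 161 165 168 168 165 165 161 151 127  91  57  45
   41  49  67 102
[... 3138 characters left out ...]
110]
 [115 113 112 113 117 127 128 130 137 144 145 130 116 113 112 112 110 110]
 [114 113 116 114 115 120 123 126 122 124 123 119 115 114 113 112 112 112]
 [115 115 115 116 116 116 121 118 114 113 113 113 113 114 113 112 111 112]
 [116 116 115 114 117 119 118 117 116 114 112 113 113 113 113 113 113 112]]
top rim row187
[110 108 106  96  97 119 149 154 127  86  67  71  81  88  91  88  90  91
  91  91  91  90  91  91  92  92  90  91  92  90  92  89  84 102 143 167
 161 143 115  96  92  88  88  88  83  90]
[170 173 170 167 165 147 151 160 144 113  89  80  77  78  80  85  90  91
  90  92  92  91  91  93  92  93  89  90  89  88  89  90  88  88 117 146
 135 121 153 166 169 170 171 170 168 168 168]
```

Run:
```python
import cv2
b=cv2.imread("pics/scene0.png")
cv2.imwrite("pics/c2.png",cv2.resize(b[155:285,195:295],(770,0) and (600,780)[:2],interpolation=cv2.INTER_NEAREST)[:600]) if 0 else cv2.imwrite("pics/c2.png",cv2.resize(b[150:225,205:295],None,fx=8,fy=8,interpolation=cv2.INTER_CUBIC))
```

```text
(no output)
```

View pics/c2.png

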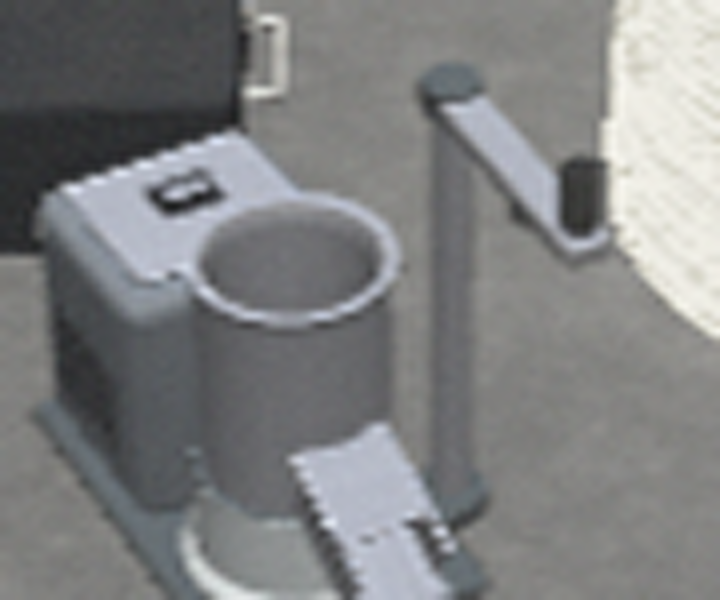

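The crop shows the barrel rim ellipse centred at scene pixel (241.5,182), the hinge cap at about (261,160) and the pin top at about (277,170). Next I'll fit the ellipses and triangulate.

Run:
```python
from h import *
S,T=r.snapshot("scene"),r.snapshot("top")
def up(s,roi,k=6):
    x0,y0,x1,y1=roi;g=cv2.cvtColor(s["pixels"],cv2.COLOR_BGR2GRAY)[y0:y1,x0:x1]
    return cv2.resize(g,None,fx=k,fy=k,interpolation=cv2.INTER_CUBIC)
def back(c,roi,k=6): return (np.asarray(c,float)+.5)/k-.5+np.array(roi[:2])
def pick(m,near,roi,k=6):
    cs,_=cv2.findContours(m,cv2.RETR_EXTERNAL,cv2.CHAIN_APPROX_NONE)
    q=((np.array(near)-roi[:2]+.5)*k)
    return max(cs,key=lambda c:(cv2.pointPolygonTest(c,tuple(map(float,q)),True)))
def dark(s,roi,near,th):
    c=pick(cv2.inRange(up(s,roi),0,th),near,roi);(x,y),(w,h),a=cv2.minAreaRect(c)
    M=cv2.moments(c);return back([M["m10"]/M["m00"],M["m01"]/M["m00"]],roi),back(cv2.boxPoints(((x,y),(w,h),a)),roi),(w/6,h/6),c
out={}
for n,s,roi,near,th in(("pinT",T,(242,212,264,232),(252.5,224.5),95),("tabT",T,(150,228,180,258),(163,243),100),("tabS",S,(200,235,235,280),(215,247),85),("pinS",S,(268,162,286,184),(277,175),80)):
    m,b,wh,c=dark(s,roi,near,th);out[n]=m;print(n,m.round(1),np.round(wh,1),b.round(1).tolist())
# inner mouth
for n,s,roi,near,th in(("mouthT",T,(205,160,260,215),(231,187),120),("mouthS",S,(220,165,262,200),(241,182),140)):
    c=pick(cv2.inRange(up(s,roi),0,th),near,roi);e=cv2.fitEllipse(cv2.convexHull(c));out[n]=back(e[0],roi);print(n,out[n].round(1),np.round(np.array(e[1])/6,1))
# drum disc
for n,s,roi,near,th in(("discT",T,(150,228,180,258),(158,240),140),("discS",S,(200,235,235,275),(208,255),135)):
    c=pick(cv2.inRange(up(s,roi),th,255),near,roi);e=cv2.fitEllipse(cv2.convexHull(c));out[n]=back(e[0],roi);print(n,out[n].round(1),np.round(np.array(e[1])/6,1),e[2])
p,e=tri(T,out["mouthT"],S,out["mouthS"]);print("mouth",p.round(1),e.round(1),onz(T,*out["mouthT"],158).round(1),onz(S,*out["mouthS"],158).round(1))
p,e=tri(T,out["discT"],S,out["discS"]);print("disc",p.round(1),e.round(1),onz(T,*out["discT"],100).round(1),onz(S,*out["discS"],100).round(1))
p,e=tri(T,out["pinT"],S,out["pinS"]-[0,2]);print("pin",p.round(1),e.round(1),onz(T,*out["pinT"],230).round(1))
print("tab ends z134",onz(T,157.7,245.4,134),onz(T,167.3,237.3,134))
print("hinge",onz(T,259,185.3,209))
from PIL import Image
```

Run:
```python
import cv2
b=cv2.imread("pics/scene0.png");a=cv2.imread("pics/top0.png")
import numpy as np
f=lambda i:cv2.resize(i,None,fx=9,fy=9,interpolation=cv2.INTER_CUBIC)
cv2.imwrite("pics/c3.png",np.hstack([f(b[235:285,195:238]),f(a[170:220,225:268])]))
```

```text
pinT [251.9 224.5] [5.1 5.4] [[248.3, 223.6], [252.9, 220.8], [255.5, 225.2], [250.9, 228.0]]
tabT [164.1 242.9] [ 7.4 17. ] [[155.2, 245.5], [168.3, 234.7], [173.0, 240.4], [159.9, 251.2]]
tabS [214.6 248.7] [ 9.7 20.3] [[205.8, 255.7], [214.6, 237.4], [223.4, 241.6], [214.6, 259.9]]
pinS [277. 174.] [9.2 4.8] [[274.8, 169.6], [279.6, 169.6], [279.6, 178.8], [274.8, 178.8]]
mouthT [230.8 186.3] [25.3 25.6]
mouthS [241.  182.1] [13.3 23.1]
discT [163.9 243.1] [21.5 22.3] 7.176095962524414
discS [215.6 250. ] [20.  29.6] 72.80179595947266
mouth [581.8 120.2 157.4] 0.7 [581.5 119.9 158. ] [581.3 120.9 158. ]
disc [442.  299.5 109.5] 1.3 [442.3 301.8 100. ] [449.3 294.9 100. ]
pin [480.2  70.5 230.7] 0.9 [480.   70.2 230. ]
tab ends z134 [437.09716088 311.08836405 134.        ] [457.00900427 286.52099182 134.        ]
hinge [575.45133159  49.72046633 209.        ]
```

View pics/c3.png

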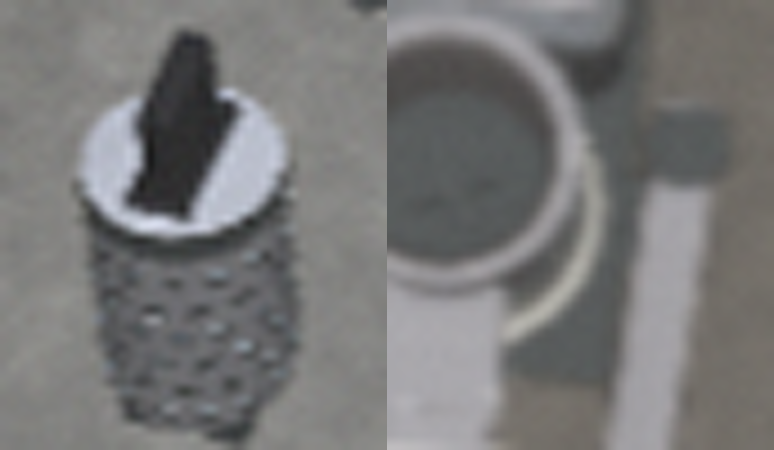

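The left part shows the drum's disc centred at scene pixel (214.8,252.6). The right part shows the hinge cap at top pixel (258.2,185.6). I'll recheck both and plan the swing.

Add to h.py:
```python
from scipy.spatial.transform import Rotation as R
def rows(start,way):
    "start,way: [x,y,z,yaw] tool down; prints shifts along the tool's axes at start"
    q=R.from_euler('xyz',[180,0,start[3]],degrees=True)
    for w in way:
        d=q.inv().apply(np.array(w[:3],float)-start[:3]);dr=(q.inv()*R.from_euler('xyz',[180,0,w[3]],degrees=True)).as_rotvec(degrees=True)
        print(np.round(dr,1),np.round(d,1))
```

Run:
```python
from h import *
S,T=r.snapshot("scene"),r.snapshot("top")
for n,a,b in(("disc",(164.1,243),(214.8,252.6)),("hingecap",(258.2,185.6),(260.75,159.75)),("pin",(251.9,224.5),(277,172))):
    p,e=tri(T,a,S,b);print(n,p.round(1),e.round(1))
print("plate",onz(T,379,178,210))
st=[188,-570,231,18.3]
rad=600
W=[]
for k in range(1,8):
    th=np.radians(-71.7+k*10.4); W.append([rad*np.cos(th),rad*np.sin(th),min(231+30*k,330),18.3+(k)*10.4])
rows(st,W)
```

```text
disc [442.7 301.4 100.4] 0.1
hingecap [575.   52.5 211.6] 1.8
pin [480.2  70.5 230.8] 1.0
plate [ 585.63049354 -245.54804769  210.        ]
[  0.    0.  -10.4] [108.8 -10.1 -30. ]
[  0.    0.  -20.8] [213.5 -39.3 -60. ]
[ -0.    0.  -31.2] [311.3 -87.  -90. ]
[  0.    0.  -41.6] [ 398.8 -151.5  -99. ]
[  0.   0. -52.] [ 473.3 -230.8  -99. ]
[  0.    0.  -62.4] [ 532.2 -322.2  -99. ]
[  0.    0.  -72.8] [ 573.7 -422.8  -99. ]
```

>>> creep_tool:
  steps:
    - [0, 0, -5, 50, -19, -30, 50]
    - [0, 0, -10, 100, -38, -60, 50]
    - [0, 0, -15, 150, -57, -90, 50]
    - [0, 0, -21, 200, -76, -99, 50]
    - [0, 0, -26, 250, -95, -99, 50]
    - [0, 0, -31, 300, -114, -99, 50]
    - [0, 0, -36, 350, -133, -99, 50]
    - [0, 0, -42, 400, -152, -99, 50]

```text
time: 1.4
tool_pos: [521.5, -298.8, 330.5]
tcp_rot: [180.0, 0.0, 60.4]
ft_force: [0.8, -1.1, -0.1]
finger_gap: 50.2
grip_force: 0.0
```

Run:
```python
from h import *
s=r.sense();p=[*s["tool_pos"],s["tcp_rot"][2]];print(p)
rows(p,[[600,0,330,90],[560,150,330,110],[443,301,250,129]])
```

```text
[np.float64(521.509481618561), np.float64(-298.77902209029276), np.float64(330.4544969477449), np.float64(60.44743737819241)]
[ -0.    0.  -29.6] [298.6 -79.1   0.5]
[  0.    0.  -49.6] [ 409.4 -187.9    0.5]
[ -0.    0.  -68.6] [ 483.  -364.1   80.5]
```

>>> creep_tool:
  steps:
    - [0, 0, -6, 60, -12, 0, 50]
    - [0, 0, -12, 120, -27, 0, 50]
    - [0, 0, -18, 180, -43, 0, 50]
    - [0, 0, -25, 240, -60, 0, 50]
    - [0, 0, -32, 298, -80, 0, 50]
    - [0, 0, -38, 340, -120, 0, 50]
    - [0, 0, -44, 380, -160, 0, 50]
    - [0, 0, -50, 410, -188, 0, 50]

```text
time: 2.4
tool_pos: [559.5, 151.6, 330.5]
tcp_rot: [180.0, -0.0, 110.5]
ft_force: [0.6, 0.4, -0.4]
finger_gap: 49.8
grip_force: 0.0
```

Run:
```python
from h import *
s=r.sense();p=[*s["tool_pos"],s["tcp_rot"][2]];print(p)
rows(p,[[443,301.5,200,129],[443,301.5,150,129],[443,301.5,108,129]])
```

```text
[np.float64(559.5317819811489), np.float64(151.56998223016626), np.float64(330.4695852532518), np.float64(110.54256232809892)]
[ -0.    0.  -18.5] [181.3 -56.5 130.5]
[ -0.    0.  -18.5] [181.3 -56.5 180.5]
[ -0.    0.  -18.5] [181.3 -56.5 222.5]
```

>>> creep_tool:
  steps:
    - [0, 0, -5, 50, -16, 20, 40]
    - [0, 0, -10, 100, -31, 55, 40]
    - [0, 0, -15, 145, -45, 100, 40]
    - [0, 0, -18.5, 181.3, -56.5, 140, 40]
    - [0, 0, -18.5, 181.3, -56.5, 180, 40]
    - [0, 0, -18.5, 181.3, -56.5, 180, 40]
    - [0, 0, -18.5, 181.3, -56.5, 180, 40]

```text
time: 3.28
tool_pos: [445.6, 299.9, 152.1]
tcp_rot: [179.9, 0.0, 128.7]
ft_force: [-0.9, 0.0, 0.6]
finger_gap: 40.1
grip_force: 0.0
```

Run:
```python
from h import *
T=r.snapshot("top");S=r.snapshot("scene")
f=lambda i:cv2.resize(i,(390,390),interpolation=cv2.INTER_CUBIC)
cv2.imwrite("pics/c4.png",np.hstack([f(T["pixels"][215:270,137:192]),f(S["pixels"][225:280,190:245])]))
```

```text
(no output)
```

View pics/c4.png

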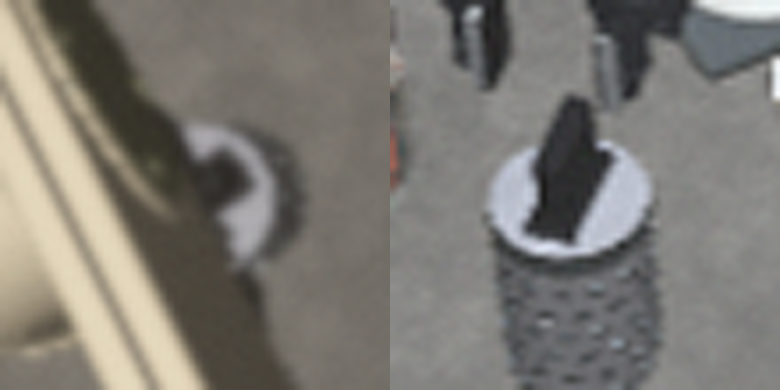

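The scene view on the right shows the fingers straddling the tab at about (570,160) in the crop, so I'll descend.

>>> creep_tool:
  steps:
    - [0, 0, 0, 0, 0, 20, 40]
    - [0, 0, 0, 0, 0, 42, 40]
    - [0, 0, 0, 0, 0, 42, 40]
  grip_force: 40

```text
time: 3.75
tool_pos: [444.6, 299.2, 108.3]
tcp_rot: [-179.9, -0.0, 128.7]
ft_force: [-0.4, -0.5, 0.1]
finger_gap: 39.9
grip_force: 0.0
```

Run:
```python
from h import *
s=r.sense();p=[*s["tool_pos"],s["tcp_rot"][2]];print(np.round(p,1),s["ft_force"])
rows(p,[[442.7,301.4,108,129]])
```

```text
[444.6 299.2 108.3 128.7] [-0.35484002 -0.51102906  0.14294558]
[ 0.   0.  -0.3] [ 2.9 -0.1  0.3]
```

>>> creep_tool:
  steps:
    - [0, 0, 0, 3, 0, 0, 40]
    - [0, 0, 0, 3, 0, 0, 5]
    - [0, 0, 0, 3, 0, 0, 5]
    - [0, 0, 0, 3, 0, 0, 5]
    - [0, 0, 0, 3, 0, 0, 5]
    - [0, 0, 0, 3, 0, 0, 5]
  grip_force: 60

```text
time: 4.5
tool_pos: [443.4, 302.4, 109.7]
tcp_rot: [179.9, 0.0, 128.8]
ft_force: [-0.6, -0.5, 6.5]
finger_gap: 10.6
grip_force: 59.3
```

Run:
```python
from h import *
s=r.sense();p=[*s["tool_pos"],s["tcp_rot"][2]];print(np.round(p,1),s["ft_force"],s["wrist_torque"])
```

```text
[443.4 302.4 109.7 128.8] [-0.55854699 -0.48480769  6.5421747 ] [-0.17413933  0.23534255  0.04327643]
```

>>> creep_tool:
  steps:
    - [0, 0, 0, 0, 0, -20, 5]
    - [0, 0, 0, 0, 0, -70, 5]
    - [0, 0, 0, 0, 0, -130, 5]
    - [0, 0, 0, 0, 0, -190, 5]
    - [0, 0, 0, 0, 0, -200, 5]
    - [0, 0, 0, 0, 0, -200, 5]
  grip_force: 60

```text
time: 5.25
tool_pos: [442.8, 302.1, 308.2]
tcp_rot: [180.0, 0.0, 128.8]
ft_force: [-0.1, 0.4, -4.0]
finger_gap: 11.2
grip_force: 59.1
```

Run:
```python
from h import *
s=r.sense();p=[*s["tool_pos"],s["tcp_rot"][2]];print(np.round(p,1),s["ft_force"],s["wrist_torque"])
T=r.snapshot("top");S=r.snapshot("scene")
q=proj(S,[443,301,200]).astype(int);print(q)
cv2.imwrite("pics/c5.png",cv2.resize(S["pixels"][q[1]-50:q[1]+50,q[0]-50:q[0]+50],None,fx=5,fy=5,interpolation=cv2.INTER_CUBIC))
rows(p,[[581.6,120.3,308,129],[581.6,120.3,308,84+0],[581.6,120.3,255,84]])
```

```text
[442.8 302.1 308.2 128.8] [-0.12506992  0.42361321 -4.03574248] [0.01246929 0.01836919 0.01767034]
[211 224]
[ 0.   0.  -0.2] [-2.287e+02 -5.600e+00  2.000e-01]
[-0.  -0.  44.8] [-2.287e+02 -5.600e+00  2.000e-01]
[-0.  -0.  44.8] [-228.7   -5.6   53.2]
```

View pics/c5.png

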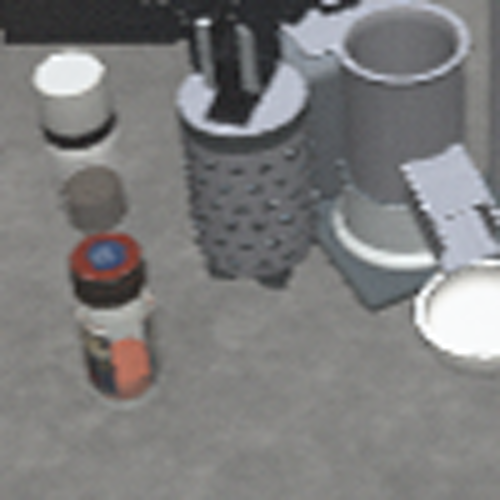

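>>> creep_tool:
  steps:
    - [0, 0, 0, -40, -1, 0, 5]
    - [0, 0, 0, -95, -2, 0, 5]
    - [0, 0, 0, -150, -4, 0, 5]
    - [0, 0, 0, -200, -5, 0, 5]
    - [0, 0, 0, -228.7, -5.6, 0, 5]
    - [0, 0, 0, -228.7, -5.6, 0, 5]
    - [0, 0, 0, -228.7, -5.6, 0, 5]
  grip_force: 60

```text
time: 6.22
tool_pos: [580.5, 120.5, 306.1]
tcp_rot: [-179.8, -0.1, 128.8]
ft_force: [0.6, 1.0, -3.8]
finger_gap: 11.1
grip_force: 59.0
```

Run:
```python
from h import *
s=r.sense();p=[*s["tool_pos"],s["tcp_rot"][2]];print(np.round(p,1),s["ft_force"],s["wrist_torque"])
T=r.snapshot("top");S=r.snapshot("scene")
q=proj(S,[581,120,230]).astype(int);print(q,proj(S,[581.6,120.3,158]),proj(S,[*p[:2],p[2]-110]),proj(S,[*p[:2],p[2]-10]))
cv2.imwrite("pics/c6.png",cv2.resize(S["pixels"][q[1]-50:q[1]+50,q[0]-50:q[0]+50],None,fx=6,fy=6,interpolation=cv2.INTER_CUBIC))
rows(p,[[581.6,120.3,270,129]])
```

```text
[580.5 120.5 306.1 128.8] [ 0.59442114  1.03299653 -3.83046742] [ 0.03298664 -0.00782634  0.03185789]
[240 161] [241.06778335 182.01257537] [240.82755877 171.57890781] [239.73596705 141.42248441]
[ 0.   0.  -0.2] [-0.8  0.7 36.1]
```

View pics/c6.png

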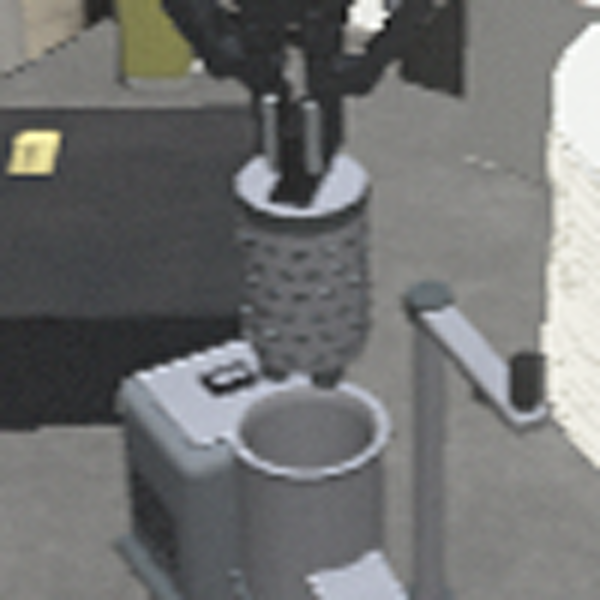

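>>> creep_tool:
  steps:
    - [0, 0, 0, -0.5, 0.5, 12, 5]
    - [0, 0, 0, -0.5, 0.5, 24, 5]
    - [0, 0, 0, -0.5, 0.5, 36, 5]
    - [0, 0, 0, -0.5, 0.5, 42, 5]
    - [0, 0, 0, -0.5, 0.5, 47, 5]
    - [0, 0, 0, -0.5, 0.5, 52, 5]
    - [0, 0, 0, -0.5, 0.5, 57, 5]
    - [0, 0, 0, -0.5, 0.5, 57, 5]

```text
time: 7.32
tool_pos: [582.0, 120.1, 250.8]
tcp_rot: [-180.0, -0.0, 128.8]
ft_force: [-0.1, 0.5, -3.6]
finger_gap: 10.8
grip_force: 58.9
```

```bash
python3 -c "
from h import *
s=r.sense();print(np.round(s['tool_pos'],1),s['tcp_rot'].round(1),s['ft_force'].round(1),s['wrist_torque'].round(2))"
```

```text
[582.  120.1 250.8] [-180.    -0.   128.8] [-0.1  0.5 -3.6] [ 0.01  0.07 -0.  ]
```

>>> creep_tool:
  steps:
    - [0, 0, 0, 0, 0, 6, 5]
    - [0, 0, 0, 0, 0, 12, 5]
    - [0, 0, 0, 0, 0, 18, 5]
    - [0, 0, 0, 0, 0, 24, 5]
    - [0, 0, 0, 0, 0, 30, 5]
    - [0, 0, 0, 0, 0, 30, 5]

```text
time: 8.07
tool_pos: [581.8, 120.1, 220.4]
tcp_rot: [-179.9, -0.0, 128.8]
ft_force: [-0.1, -0.1, -2.8]
finger_gap: 10.9
grip_force: 58.9
```

```bash
python3 -c "
from h import *
s=r.sense();print(np.round(s['tool_pos'],1),s['tcp_rot'].round(1),s['ft_force'].round(1),s['wrist_torque'].round(2))"
```

```text
[581.8 120.1 220.4] [-179.9   -0.   128.8] [-0.1 -0.1 -2.8] [-0.02  0.02 -0.05]
```

>>> creep_tool:
  steps:
    - [0, 0, 0, 0, 0, 6, 5]
    - [0, 0, 0, 0, 0, 12, 5]
    - [0, 0, 0, 0, 0, 18, 5]
    - [0, 0, 0, 0, 0, 24, 5]
    - [0, 0, 0, 0, 0, 30, 5]
    - [0, 0, 0, 0, 0, 33, 5]
    - [0, 0, 0, 0, 0, 33, 5]

```text
time: 8.95
tool_pos: [582.1, 120.1, 188.0]
tcp_rot: [-180.0, -0.0, 128.8]
ft_force: [0.9, 0.2, -4.2]
finger_gap: 11.0
grip_force: 59.0
```

```bash
python3 -c "
from h import *
s=r.sense();print(np.round(s['tool_pos'],1),s['tcp_rot'].round(1),s['ft_force'].round(1),s['wrist_torque'].round(2))"
```

```text
[582.1 120.1 188. ] [-180.    -0.   128.8] [ 0.9  0.2 -4.2] [-0.   -0.02  0.01]
```

Smooth so far, and the drum bottom is about 78 mm up. I'll lower the next few millimetres gently.

>>> creep_tool:
  steps:
    - [0, 0, 0, 0, 0, 2, 5]
    - [0, 0, 0, 0, 0, 4, 5]
    - [0, 0, 0, 0, 0, 6, 5]
    - [0, 0, 0, 0, 0, 7, 5]
    - [0, 0, 0, 0, 0, 7, 5]

```text
time: 9.57
tool_pos: [582.4, 120.1, 181.6]
tcp_rot: [180.0, 0.0, 128.8]
ft_force: [-0.0, 0.1, -1.3]
finger_gap: 10.8
grip_force: 59.4
```

```bash
python3 -c "
from h import *
s=r.sense();print(np.round(s['tool_pos'],1),s['tcp_rot'].round(1),s['ft_force'].round(1),s['wrist_torque'].round(2))"
```

```text
[582.4 120.1 181.6] [180.    0.  128.8] [-0.   0.1 -1.3] [-0.01  0.18 -0.01]
```

>>> creep_tool:
  steps:
    - [0, 0, 0, 0, 0, 1, 5]
    - [0, 0, 0, 0, 0, 2, 5]
    - [0, 0, 0, 0, 0, 2, 5]

```text
time: 9.95
tool_pos: [583.0, 120.2, 181.4]
tcp_rot: [179.9, 0.1, 128.8]
ft_force: [-4.1, -0.5, 8.7]
finger_gap: 10.9
grip_force: 61.0
```

```bash
python3 -c "
from h import *
s=r.sense();print(np.round(s['tool_pos'],1),s['tcp_rot'].round(1),s['ft_force'].round(1),s['wrist_torque'].round(2))"
```

```text
[583.  120.2 181.4] [1.799e+02 1.000e-01 1.288e+02] [-4.1 -0.5  8.7] [-0.19  1.   -0.03]
```

>>> creep_tool:
  steps:
    - [0, 0, 2, 0.4, -0.5, 0, 5]
    - [0, 0, 4, 0.4, -0.5, 0, 5]
    - [0, 0, 6, 0.4, -0.5, 0, 5]
    - [0, 0, 8, 0.4, -0.5, 0, 5]
    - [0, 0, 10, 0.4, -0.5, 0, 5]
    - [0, 0, 12, 0.4, -0.5, 0, 5]
    - [0, 0, 14, 0.4, -0.5, 0, 5]
    - [0, 0, 14, 0.4, -0.5, 0, 5]

```text
time: 10.95
tool_pos: [581.9, 120.3, 179.1]
tcp_rot: [179.9, 0.0, 114.8]
ft_force: [1.8, 0.8, -1.9]
finger_gap: 10.8
grip_force: 59.2
```

```bash
python3 -c "
from h import *
s=r.sense();print(np.round(s['tool_pos'],1),s['tcp_rot'].round(1),s['ft_force'].round(1),s['wrist_torque'].round(2))"
```

```text
[581.9 120.3 179.1] [179.9   0.  114.8] [ 1.8  0.8 -1.9] [ 0.17 -0.62 -0.03]
```

z fell to 179.1 and the load came off, so the slots are engaging. I'll lower gently.

>>> creep_tool:
  steps:
    - [0, 0, 0, 0, 0, 1, 5]
    - [0, 0, 0, 0, 0, 2, 5]
    - [0, 0, 0, 0, 0, 3, 5]
    - [0, 0, 0, 0, 0, 3, 5]

```text
time: 11.45
tool_pos: [581.7, 120.2, 176.2]
tcp_rot: [180.0, -0.0, 114.8]
ft_force: [3.0, 1.3, -1.8]
finger_gap: 10.9
grip_force: 59.1
```

```bash
python3 -c "
from h import *
s=r.sense();print(np.round(s['tool_pos'],1),s['tcp_rot'].round(1),s['ft_force'].round(1),s['wrist_torque'].round(2))"
```

```text
[581.7 120.2 176.2] [180.   -0.  114.8] [ 3.   1.3 -1.8] [ 0.4  -0.92 -0.07]
```

>>> creep_tool:
  steps:
    - [0, 0, 0, -0.2, 0.5, 1, 5]
    - [0, 0, 0, -0.2, 0.5, 2, 5]
    - [0, 0, 0, -0.2, 0.5, 3, 5]
    - [0, 0, 0, -0.2, 0.5, 4, 5]
    - [0, 0, 0, -0.2, 0.5, 5, 5]
    - [0, 0, 0, -0.2, 0.5, 5, 5]

```text
time: 12.2
tool_pos: [582.3, 120.2, 171.7]
tcp_rot: [180.0, 0.0, 114.8]
ft_force: [1.5, 1.4, 0.8]
finger_gap: 11.0
grip_force: 59.6
```

```bash
python3 -c "
from h import *
s=r.sense();print(np.round(s['tool_pos'],1),s['tcp_rot'].round(1),s['ft_force'].round(1),s['wrist_torque'].round(2))"
```

```text
[582.3 120.2 171.7] [180.    0.  114.8] [1.5 1.4 0.8] [ 0.37 -0.55 -0.02]
```

>>> creep_tool:
  steps:
    - [0, 0, 0, 0, 0, 1, 5]
    - [0, 0, 0, 0, 0, 2, 5]
    - [0, 0, 0, 0, 0, 2, 5]

```text
time: 12.58
tool_pos: [582.7, 120.3, 171.6]
tcp_rot: [179.9, 0.0, 114.8]
ft_force: [-2.7, 1.1, 13.3]
finger_gap: 10.8
grip_force: 61.4
```

```bash
python3 -c "
from h import *
s=r.sense();print(np.round(s['tool_pos'],1),s['tcp_rot'].round(1),s['ft_force'].round(1),s['wrist_torque'].round(2))"
```

```text
[582.7 120.3 171.6] [179.9   0.  114.8] [-2.7  1.1 13.3] [0.08 0.42 0.02]
```

The drum is seated: it dropped 9.9 mm and now stands firm. I'll ease off the pressure, release and rise.

>>> creep_tool:
  steps:
    - [0, 0, 0, 0, 0, -2, 11]
    - [0, 0, 0, 0, 0, -2, 34]
    - [0, 0, 0, 0, 0, -2, 34]
    - [0, 0, 0, 0, 0, -2, 34]
    - [0, 0, 0, 0, 0, -30, 34]
    - [0, 0, 0, 0, 0, -80, 34]
    - [0, 0, 0, 0, 0, -120, 34]
    - [0, 0, 0, 0, 0, -120, 34]
  grip_force: 30

```text
time: 13.58
tool_pos: [584.1, 120.4, 294.2]
tcp_rot: [179.6, 0.1, 114.8]
ft_force: [0.6, 0.3, -0.5]
finger_gap: 34.0
grip_force: 0.0
```

Run:
```python
from h import *
s=r.sense();p=[*s["tool_pos"],s["tcp_rot"][2]];print(np.round(p,1),s["ft_force"].round(1))
rows(p,[[480.4,70.5,270,169.2],[480.4,70.5,216,169.2]])
```

```text
[584.1 120.4 294.2 114.8] [ 0.6  0.3 -0.5]
[  0.    0.  -54.4] [  -1.9 -115.    24.2]
[  0.    0.  -54.4] [  -1.9 -115.    78.2]
```

>>> creep_tool:
  steps:
    - [0, 0, -10, 0, -30, 0, 34]
    - [0, 0, -20, 0, -60, 0, 34]
    - [0, 0, -30, 0, -90, 0, 34]
    - [0, 0, -40, -1, -115, 0, 34]
    - [0, 0, -50, -1.5, -115, 10, 34]
    - [0, 0, -54.4, -1.5, -115, 24, 34]
    - [0, 0, -54.4, -1.5, -115, 24, 34]
    - [0, 0, -54.4, -1.5, -115, 24, 34]

```text
time: 14.58
tool_pos: [478.2, 70.6, 265.2]
tcp_rot: [-180.0, -0.0, 169.1]
ft_force: [0.2, 0.6, 0.4]
finger_gap: 33.8
grip_force: 0.0
```

Run:
```python
from h import *
s=r.sense();p=[*s["tool_pos"],s["tcp_rot"][2]];print(np.round(p,1),s["ft_force"].round(1))
rows(p,[[480.4,70.5,270,169.2],[480.4,70.5,216,169.2]])
S=r.snapshot("scene");T=r.snapshot("top")
f=lambda i:cv2.resize(i,None,fx=6,fy=6,interpolation=cv2.INTER_CUBIC)
cv2.imwrite("pics/c7.png",f(S["pixels"][130:220,215:315]))
```

```text
[478.2  70.6 265.2 169.1] [0.2 0.6 0.4]
[ 0.   0.  -0.1] [-2.2  0.3 -4.8]
[ 0.   0.  -0.1] [-2.2  0.3 49.2]
```

View pics/c7.png

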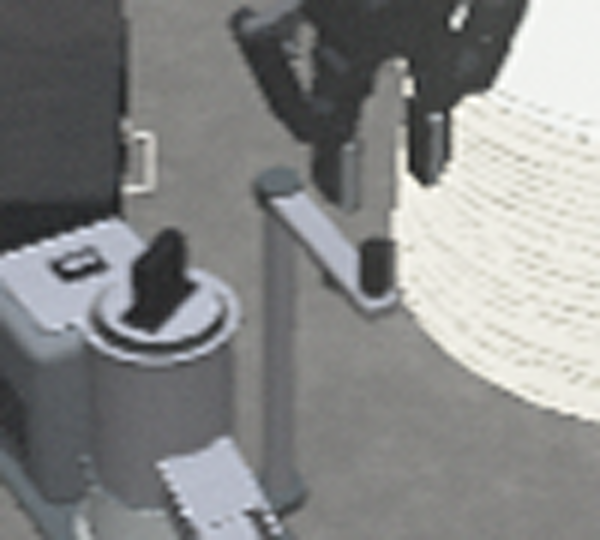

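The view shows the drum seated nearly flush in the barrel, with its top at about (165,305) in the crop. The fingers are above the pin at (377,262). I'll lower over the pin.

>>> creep_tool:
  steps:
    - [0, 0, 0, -2, 0, 15, 34]
    - [0, 0, 0, -2, 0, 30, 34]
    - [0, 0, 0, -2, 0, 42, 34]
    - [0, 0, 0, -2, 0, 49, 34]
    - [0, 0, 0, -2, 0, 49, 34]
    - [0, 0, 0, -2, 0, 49, 18]
    - [0, 0, 0, -2, 0, 49, 18]
    - [0, 0, 0, -2, 0, 49, 18]
  grip_force: 20

```text
time: 15.68
tool_pos: [480.6, 70.3, 216.7]
tcp_rot: [180.0, 0.0, 169.2]
ft_force: [0.2, -0.5, 0.7]
finger_gap: 18.1
grip_force: 0.0
```

Run:
```python
from h import *
s=r.sense();p=[*s["tool_pos"],s["tcp_rot"][2]];print(np.round(p,1),s["ft_force"].round(1),s["finger_gap"])
H=np.array([575,52.5]);
A=[p[3]-10.5*k for k in range(1,9)]
rows(p,[[*(H+96*np.array([np.cos(np.radians(a)),np.sin(np.radians(a))])),p[2],a] for a in A])
```

```text
[480.6  70.3 216.7 169.2] [ 0.2 -0.5  0.7] 18.137544639350477
[ 0.  -0.  10.5] [-1.7 17.8  0. ]
[ 0. -0. 21.] [-6.5 34.7  0. ]
[ 0.  -0.  31.5] [-14.2  50.4   0. ]
[ 0. -0. 42.] [-24.8  64.5   0. ]
[ 0.  -0.  52.5] [-37.7  76.5   0. ]
[-0. -0. 63.] [-52.5  85.8   0. ]
[ 0.  -0.  73.5] [-68.8  92.3   0. ]
[ 0. -0. 84.] [-86.1  95.8   0. ]
```

>>> creep_tool:
  steps:
    - [0, 0, 5, -0.4, 9, 0, 18]
    - [0, 0, 10.5, -1.7, 17.8, 0, 18]
    - [0, 0, 16, -3.8, 26.4, 0, 18]
    - [0, 0, 21, -6.5, 34.7, 0, 18]
    - [0, 0, 26, -10, 42.7, 0, 18]
    - [0, 0, 31.5, -14.2, 50.4, 0, 18]
    - [0, 0, 37, -19.3, 57.8, 0, 18]
    - [0, 0, 42, -24.8, 64.5, 0, 18]

```text
time: 16.68
tool_pos: [516.9, 129.1, 216.5]
tcp_rot: [-180.0, 0.0, 127.0]
ft_force: [-0.4, -0.8, 0.2]
finger_gap: 17.9
grip_force: 0.5
```

Run:
```python
from h import *
s=r.sense();p=[*s["tool_pos"],s["tcp_rot"][2]];print(np.round(p,1),s["ft_force"].round(1),s["wrist_torque"].round(2),s["grip_force"])
H=np.array([575,52.5]);print(np.hypot(*(p[:2]-H)),np.degrees(np.arctan2(p[1]-52.5,p[0]-575)))
A=[p[3]-6*k for k in range(1,9)]
rows(p,[[*(H+96*np.array([np.cos(np.radians(a)),np.sin(np.radians(a))])),p[2],a] for a in A])
```

```text
[516.9 129.1 216.5 127. ] [-0.4 -0.8  0.2] [-0.13  0.12 -0.07] 0.5112376436591148
96.13099714742714 127.16488772512865
[-0. -0.  6.] [-0.7 10.3  0. ]
[ 0. -0. 12.] [-2.2 20.2  0. ]
[ 0. -0. 18.] [-4.8 29.9  0. ]
[ 0. -0. 24.] [-8.4 39.3  0. ]
[ 0. -0. 30.] [-13.   48.3   0. ]
[ 0. -0. 36.] [-18.5  56.7   0. ]
[ 0. -0. 42.] [-24.8  64.5   0. ]
[ 0. -0. 48.] [-31.9  71.6   0. ]
```

>>> creep_tool:
  steps:
    - [0, 0, 6, -0.7, 10.3, 0, 18]
    - [0, 0, 12, -2.2, 20.2, 0, 18]
    - [0, 0, 18, -4.8, 29.9, 0, 18]
    - [0, 0, 24, -8.4, 39.3, 0, 18]
    - [0, 0, 30, -13, 48.3, 0, 18]
    - [0, 0, 36, -18.5, 56.7, 0, 18]
    - [0, 0, 40, -22.7, 62, 0, 18]
    - [0, 0, 40, -22.7, 62, 0, 18]

```text
time: 17.68
tool_pos: [580.2, 148.3, 216.2]
tcp_rot: [-180.0, 0.0, 87.2]
ft_force: [-0.7, -0.7, -0.3]
finger_gap: 18.1
grip_force: 0.0
```

Run:
```python
from h import *
s=r.sense();p=[*s["tool_pos"],s["tcp_rot"][2]];print(np.round(p,1),s["ft_force"].round(1),s["wrist_torque"].round(2),s["grip_force"])
H=np.array([575,52.5]);print(np.hypot(*(p[:2]-H)),np.degrees(np.arctan2(p[1]-52.5,p[0]-575)))
```

```text
[580.2 148.3 216.2  87.2] [-0.7 -0.7 -0.3] [-0.03  0.02  0.01] 0.0
95.96125228260782 86.91908444303583
```

Now I'll push along tool y, tangentially, to the stop in small steps.

>>> creep_tool:
  steps:
    - [0, 0, 1, 0, 2, 0, 18]
    - [0, 0, 2, 0, 4, 0, 18]
    - [0, 0, 3, 0, 6, 0, 18]
    - [0, 0, 3, 0, 7, 0, 18]
    - [0, 0, 3, 0, 7, 0, 18]

```text
time: 18.3
tool_pos: [587.0, 147.9, 216.3]
tcp_rot: [180.0, -0.0, 84.2]
ft_force: [-0.0, -0.5, -0.4]
finger_gap: 17.9
grip_force: 0.1
```

```bash
python3 -c "
from h import *
s=r.sense();print(np.round(s['tool_pos'],1),s['tcp_rot'].round(1),s['ft_force'].round(1),s['wrist_torque'].round(2),s['grip_force'])"
```

```text
[587.  147.9 216.3] [180.   -0.   84.2] [-0.  -0.5 -0.4] [-0.02  0.07 -0.  ] 0.10967841139063239
```

>>> creep_tool:
  steps:
    - [0, 0, 0, 0, 1, 0, 18]
    - [0, 0, 0, 0, 2, 0, 18]
    - [0, 0, 0, 0, 3, 0, 18]
    - [0, 0, 0, 0, 3, 0, 18]

```text
time: 18.8
tool_pos: [589.5, 147.8, 216.2]
tcp_rot: [-179.9, -0.0, 84.2]
ft_force: [-5.5, 1.8, 2.4]
finger_gap: 17.9
grip_force: 2.5
```

```bash
python3 -c "
from h import *
s=r.sense();print(np.round(s['tool_pos'],1),s['tcp_rot'].round(1),s['ft_force'].round(1),s['wrist_torque'].round(2),s['grip_force'])"
```

```text
[589.5 147.8 216.2] [-179.9   -0.    84.2] [-5.5  1.8  2.4] [ 0.15  0.81 -0.03] 2.5114117562770844
```

>>> creep_tool:
  steps:
    - [0, 0, 0, 0, 1, 0, 18]
    - [0, 0, 0, 0, 2, 0, 18]
    - [0, 0, 0, 0, 2, 0, 18]

```text
time: 19.18
tool_pos: [589.8, 147.8, 216.1]
tcp_rot: [-179.7, 0.0, 84.2]
ft_force: [-13.9, 1.2, 6.3]
finger_gap: 18.1
grip_force: 7.0
```

```bash
python3 -c "
from h import *
s=r.sense();print(np.round(s['tool_pos'],1),s['ft_force'].round(1),s['wrist_torque'].round(2),s['grip_force'])"
```

```text
[589.8 147.8 216.1] [-13.9   1.2   6.3] [ 0.24  2.37 -0.05] 6.986428499221802
```

It hit a hard stop. I'll centre on the pin, open and rise clear, then look.

>>> creep_tool:
  steps:
    - [0, 0, 0, 0, -4.5, 0, 18]
    - [0, 0, 0, 0, -4.5, 0, 32]
    - [0, 0, 0, 0, -4.5, 0, 32]
    - [0, 0, 0, 0, -4.5, 0, 32]
    - [0, 0, 0, 0, -4.5, -25, 32]
    - [0, 0, 0, 0, -4.5, -70, 32]
    - [0, 0, 0, 0, -4.5, -120, 32]
    - [0, 0, 0, 0, -4.5, -120, 32]

```text
time: 20.18
tool_pos: [589.6, 148.2, 342.5]
tcp_rot: [179.5, -0.1, 84.2]
ft_force: [-0.2, 0.8, -0.3]
finger_gap: 32.4
grip_force: 0.0
```

>>> creep_tool:
  steps:
    - [0, 0, 0, -50, 0, -10, 40]
    - [0, 0, 0, -100, 0, -20, 40]
    - [0, 0, 0, -130, 0, -30, 40]
    - [0, 0, 0, -130, 0, -30, 40]
    - [0, 0, 0, -130, 0, -30, 40]

```text
time: 20.8
tool_pos: [574.1, 19.0, 365.4]
tcp_rot: [-179.9, -0.0, 84.2]
ft_force: [0.2, 0.0, 0.6]
finger_gap: 40.0
grip_force: 0.0
```

Run:
```python
from h import *
S=r.snapshot("scene");T=r.snapshot("top")
f=lambda i:cv2.resize(i,(400,400),interpolation=cv2.INTER_CUBIC)
cv2.imwrite("pics/c8.png",np.hstack([f(S["pixels"][130:230,200:300]),f(T["pixels"][140:240,180:280])]))
```

```text
(no output)
```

View pics/c8.png

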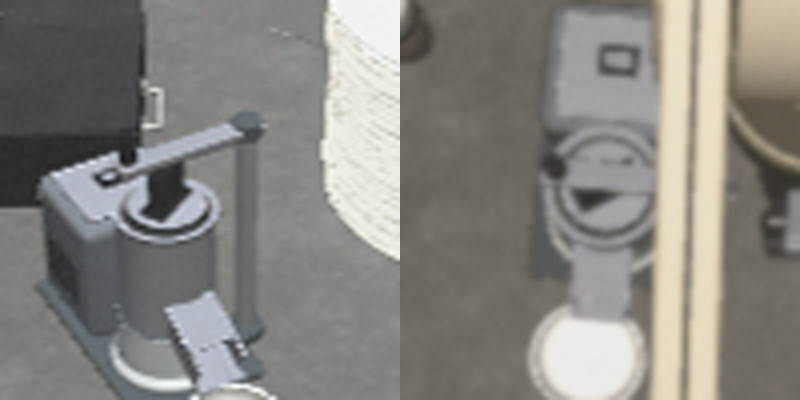

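The arm lies across the drum's tab, with the pin at about (153,165) in the right crop. The drum is seated and the gripper is clear.

```bash
python3 -c "
from h import *
T=r.snapshot('top');print(onz(T,217.7,180.7,233))
print(r.hand_in())"
```

```text
[585.82838076 148.32767753 233.        ]
the job is handed in; nothing more can be done
None
```

The drum is fully home in the barrel with its tab up, the hold-down arm is closed against its stop over the tab, and the job is handed in with the gripper clear, at about 21 s of the 72 s allowed; no verdict came back.

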